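# Make up a sampling kit and a photo kit

### The arm

A 6-joint arm with a two-finger parallel gripper is mounted at the origin on the work surface. World frame = base frame: x ahead of the robot, y to its left, z up, the work surface at z = 0. Lengths are in mm, angles in degrees, forces in N, time in s.
With the tool pointing down it reaches from about 350 to 850 mm from the base axis. Payload 8.1 kg.
Tool frame: the origin (TCP) lies between the finger pads; the fingertips stand 22 mm ahead of it and the grasp point (between the pads) lies 3 mm ahead of it; z points along the fingers, y is the line along which they close (so a half turn about z gives the same grasp; the last joint's range is limited). The gripper opens to 85 mm and grips with 20 to 120 N. Pads are 22 mm wide; open, the fingers measure 114 mm over their backs; the gripper's body (76 mm by 85 mm) begins 54 mm behind the grasp point. The pads swing forward as they close: fully open they stand 13 mm farther back than shut.
Start: joints at [-77.716, 7.471, 85.268, -0, 87.261, -4.893], TCP at [177.218, -573.236, 253.292] pointing down, gripper open.
Joint ranges: [-169.43, 169.43], [-51.17, 129.36], [1.28, 143.12], [-76.62, 256.62], [0, 156.53], [-152.29, 152.29]. Speed limits (degrees/s): [136.94, 136.94, 159.86, 180, 180, 180].

### API

Orientations are given as [roll, pitch, yaw] about the fixed x, y, z axes, in that order (R = Rz(yaw) Ry(pitch) Rx(roll)).
In Python, from bench import r, vision gives the robot as it stands.
- The arm moves only by the tool step_arm, never from a script. Its argument "targets" is a list that holds one entry, the list of rows, each a list of 6 numbers: the shift along the world's x, y, z in mm, then the turn, a rotation vector about the world's x, y, z in rad. In form: [[[x, y, z, rx, ry, rz], ...]]. A call has 1 to 12 rows; each row is the pose to reach, as a shift and turn from the pose commanded when the call began; what a row does not reach only later rows make up. A row lasts 1/12 s, in which the tool goes at most 41.7 mm and 7.16 degrees, less where a joint would pass 70% of its speed; a pose out of reach is approached as far as the arm can. A call with a gripper value outside its range is refused whole. "fingers" is the gripper's target within -1 to 1 (shut at 1, half-way at 0, fully open at -1), set as the call begins (left out, the last holds). The fingers move at their own pace and stop on an object; "newtons" is the grip in N (left out, the last holds). Time passes only in rows, so rows that repeat a pose let the fingers close. It gives the time, the measured TCP pose, the force, the opening and the grip force at its end, in the units of the state.
- r.sense(): the state, without advancing time (a new reading comes with each control period).
- vision.snapshot(name): name is "side" or "top" or "wrist"; returns a dict with "img" (384x512x3 uint8, blue, green, red), "mtx" (3x3 intrinsics, pixels), "D" ([k1, k2, p1, p2, k3] as OpenCV has them; the pictures are not rectified), "eye" and "attitude" of the camera in the world. Camera axes: x right, y up, looking along -z (the intrinsics and any distortion apply to the point x, -y, -z); pixel columns grow to the right and rows downward; lengths in mm; the calibration is good to about 2 mm. A picture is of the moment at which its call begins. There is no depth.
- r.hand_in(): hands the job in; it is judged then, once.
The state is a dict: "time": time; "joint_pos": joint angles; "qd": joint speeds; "joint_efforts": joint torques, N m; "tool_pos": TCP position; "tcp_rot": TCP orientation; "ft_force": force on the tool from outside, world axes, zero at the start; "wrist_torque": the same for the moment, N m; "finger_gap": finger opening in mm; "grip_force": force on a finger pad.
Only numpy, scipy, OpenCV 4.12 (cv2) and the standard library are available. Lean on these libraries where they do the work, as an engineer would, in place of code of your own. Each camera call takes 0.05 s, during which the arm holds its last target. There are 200 camera calls.

### The job

Make up the two evidence kits from the stock in the middle of the table: the lying tube, the round cup and the dropper bottle go into the tray with three recesses, and the camera and the battery pack go into the tray with two. Put each thing right down in the recess of its own shape (in the two-recess tray the camera goes in the narrower one and the battery pack in the wider one), with the cup, bottle and camera upright and the tube and battery lying flat. Leave the tape roll and the amber jar where they are.

Things in the scene. Friction and masses are not known exactly. Their poses are not given: they have to be found in the camera images.
- tube_center (a point): Sample tube lying on its side, white, 110 mm long along its x, with a flat-sided (octagonal) collar 30 mm across at each end so that it does not roll; the +x end is the grey cap, 22 mm long. The round body between the collars is 27 mm in diameter. This point is its centre, 15 mm above what it lies on.
- cup_center (a point): Round specimen cup with a screw lid, closed, standing upright: body 50 mm in diameter, 55 mm tall; the grey lid is 52 mm in diameter and takes the top 14 mm. This point is its centre, 27.5 mm above its underside; z is its axis, up.
- bottle_center (a point): White dropper bottle, closed, standing upright: body 34 mm in diameter and 45 mm tall, then a narrow cone up to 65 mm. This point is its centre, 32.5 mm above its underside; z is its axis, up.
- camera_center (a point): Small black box camera standing upright with a lens on one long side (+y) and a round button on top: 62 mm long (x), 34 mm thick (y), body 41 mm tall, 44 mm with the button. This point is its centre, 22 mm above its underside.
- battery_center (a point): Grey rectangular battery pack with a paper label, lying flat: 60 mm long (x), 50 mm wide (y), 28 mm high. This point is its centre, 14 mm above its underside.
- sample_tray: Fixed tray with THREE recesses: grey foam 186 x 196 mm (x, y), top 28 mm above the table, dark recess floors 20 mm above it. In its axes: tube slot 128 mm along y, 48 mm wide, centre x -45, y 0 mm; cup recess, 70 mm round, centre x 42, y 46 mm; bottle recess, 52 mm round, centre x 42, y -52 mm. Tube either way round. Origin: centre of the underside, z up.
- photo_tray: Fixed tray with TWO rectangular recesses: grey foam 186 x 136 mm (x, y), top 28 mm above the table, dark recess floors 20 mm above it. In its axes: camera recess 80 mm along y, 50 mm along x, centre x -47, y 0 mm; battery recess 78 mm along y, 68 mm along x, centre x 37, y 0 mm. Each lies with its length along y, either way round. Origin: centre of the underside, z up.
- tape_roll_center (a point): Bystander: a roll of paper tape lying flat among the stock, 60 mm in diameter, 22 mm high, with a 38 mm hole; loose. This point is its centre.
- amber_jar_center (a point): Bystander: an amber glass jar with a black cap, 56 mm in diameter, 75 mm tall, standing beyond the stock; loose. This point is its centre.
Mind the look-alikes: they are no part of the job. What is shaped like the part that bears bottle_center but purple or yellow is not meant.

How it is judged:
By the outcome, as a careful person would: the job done as asked, in the order asked, and still so for the second after the job is handed in, with the robot touching nothing.
It also fails if it takes over 102 s, if anything falls off the work surface, if the arm or the gripper's body presses on something with over 40 N, if the wrist force passes 120 N, or if a joint passes its speed limit or range.

## Working session

There is one attempt and no reset: what is moved stays moved. The work goes in short steps, Python scripts to look and compute and a tool call to move; the robot and the scene stay as the last step left them, time stands still between calls to the robot, and variables do not carry over. Pictures are saved under pics/ and viewed, at most 14 in all, crops included, and the job is handed in when it is done.

Besides the shell and the picture viewer there is one more tool, called as a command line: name --argument value ..., lists and objects as JSON in quotes. step_arm: Moves the arm, as the interface text tells. Its arguments: {"type":"object","properties":{"targets":{"type":"array"},"fingers":{"type":"number"},"newtons":{"type":"number"}},"required":["targets"]}

```bash
ls; mkdir -p pics; cat > h.py <<'E'
import numpy as np, cv2
from bench import r, vision
def R(a):
    from scipy.spatial.transform import Rotation as Q
    a=np.array(a,float)
    return a if a.shape==(3,3) else Q.from_euler('xyz',a,degrees=True).as_matrix()
def ray(s,px):
    u=cv2.undistortPoints(np.array(px,float).reshape(-1,1,2),np.array(s['mtx']),np.array(s['D'])).reshape(-1,2)
    d=np.c_[u[:,0],-u[:,1],-np.ones(len(u))]@R(s['attitude']).T
    return np.array(s['eye'],float),d
def onz(s,px,z):
    e,d=ray(s,px); return e+d*((z-e[2])/d[:,2])[:,None]
def proj(s,P):
    c=(np.array(P,float).reshape(-1,3)-s['eye'])@R(s['attitude']); c=c*[1,-1,-1]
    return cv2.projectPoints(c,np.zeros(3),np.zeros(3),np.array(s['mtx']),np.array(s['D']))[0].reshape(-1,2)
E
python3 - <<'E'
from h import *
import pickle
for n in ("top","side"):
    s=vision.snapshot(n); print(n,s['eye'],s['attitude'],s['mtx'],s['D'])
    pickle.dump(s,open(n+'.pkl','wb')); cv2.imwrite(f'pics/{n}0.png',cv2.resize(s['img'],(800,600)))
print(r.sense())
E
```

```text
pics
top [ 470.82881383   15.74645341 1291.93104875] [  5.98048221  -1.1113984  -89.90141736] [[438.87045051   0.         243.29087627]
 [  0.         438.87045051 186.40166667]
 [  0.           0.           1.        ]] [-0.10384804  0.          0.          0.          0.        ]
side [522.2860034  648.18493474 730.39264729] [  43.50384968    0.29088576 -174.82036938] [[399.00845465   0.         254.25376266]
 [  0.         399.00845465 197.00976714]
 [  0.           0.           1.        ]] [-0.13012683  0.          0.          0.          0.        ]
{'time': 0.1, 'joint_pos': array([-7.77160567e+01,  7.51251933e+00,  8.53237114e+01,  3.34127587e-04,
        8.72629667e+01, -4.89130271e+00]), 'qd': array([ 0.00269335, -0.1472663 , -0.10263523,  0.12148623,  0.0185163 ,
       -0.08826836]), 'joint_efforts': array([ 1.26975552e-03, -5.70951033e+01, -5.01941586e+01, -4.93199491e-05,
        8.13079620e-03,  3.10119231e-05]), 'tool_pos': array([ 177.11726633, -572.76827176,  252.32475407]), 'tcp_rot': array([-1.79901192e+02, -8.79063936e-03,  1.71752221e+01]), 'ft_force': array([ 0.26825511, -0.23178864,  0.04885358]), 'wrist_torque': array([-0.00954058,  0.01424526, -0.05180456]), 'grip_force': 0.0, 'finger_gap': 85.53405236085878}
```

View pics/top0.png

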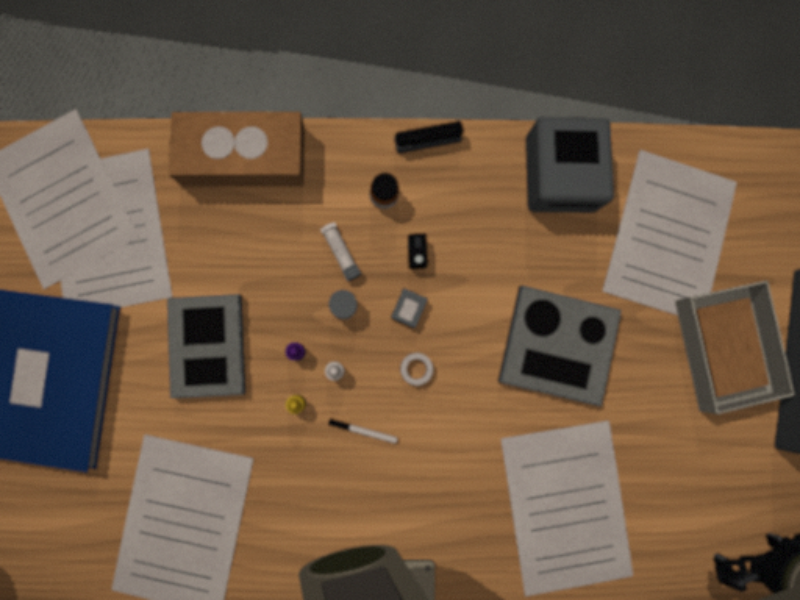

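View pics/side0.png

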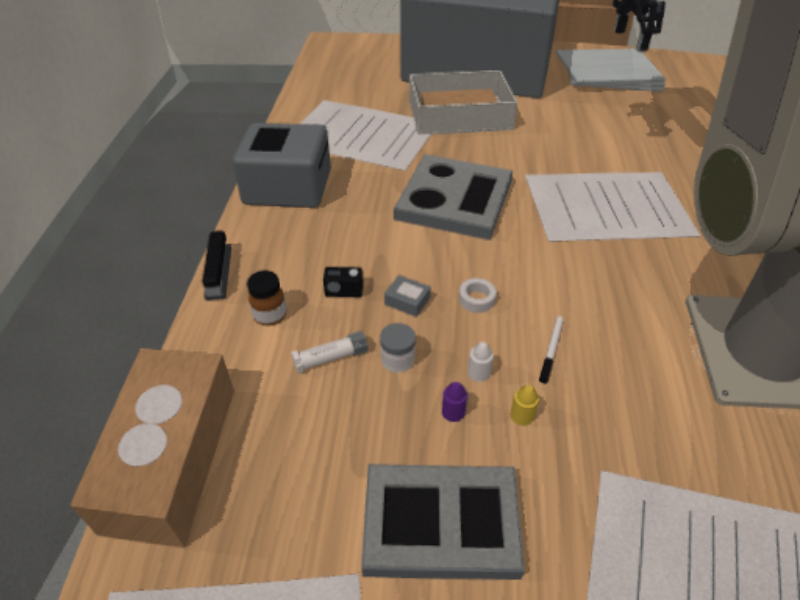

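Top view (800x600 pixels): three bottle shapes, white (334,371), purple (295,351) and yellow (296,404). The white one is meant, since the others are the excluded look-alikes. Tube (341,250), cup (343,304), camera (418,251), battery (409,309), tape roll (417,370), jar (384,189), photo tray (206,346), sample tray (561,346).

```bash
cat > m.py <<'E'
from h import *
import pickle
s=pickle.load(open('top.pkl','rb')); im=s['img']
hsv=cv2.cvtColor(im,cv2.COLOR_BGR2HSV)
m=((hsv[...,1]<85)|(hsv[...,2]<40)).astype(np.uint8)
n,l,st,c=cv2.connectedComponentsWithStats(m)
def blob(x,y,mask=None,nm='',z=0):
    lab=l if mask is None else cv2.connectedComponents(mask)[1]
    x,y=int(x*.64),int(y*.64); k=lab[y,x]
    if k==0: 
        w=lab[y-4:y+5,x-4:x+5]; k=np.bincount(w[w>0]).argmax() if (w>0).any() else 0
    b=(lab==k).astype(np.uint8); ct=max(cv2.findContours(b,0,1)[0],key=cv2.contourArea)
    rc=cv2.minAreaRect(ct.reshape(-1,2).astype(np.float32)); P=onz(s,cv2.boxPoints(rc),z)
    e=[P[1]-P[0],P[2]-P[1]]; L=[np.hypot(*v[:2]) for v in e]; a=e[int(L[1]>L[0])]
    print(nm,'area',b.sum(),'c',P.mean(0).round(1),'L',np.round(sorted(L)[::-1],1),'longang',round(np.degrees(np.arctan2(a[1],a[0]))%180,1))
for nm,x,y,z in [('tube',341,250,20),('cup',343,304,50),('bottle',334,372,30),('cam',418,251,35),('bat',409,309,25),('jar',384,189,70),('tape',405,370,20),('photo',180,380,28),('sample',515,380,28)]:
    blob(x,y,None,nm,z)
d=(hsv[...,2]<45).astype(np.uint8)
for nm,x,y in [('p_bat',203,326),('p_cam',206,372),('s_cup',542,317),('s_bot',592,329),('s_tube',555,369)]: blob(x,y,d,nm,20)
cv2.imwrite('pics/crop.png',cv2.resize(im[120:290,180:290],None,fx=3.5,fy=3.5,interpolation=cv2.INTER_CUBIC))
v=np.hstack([cv2.resize(im[130:290,180:290],(412,600),interpolation=2),cv2.resize(cv2.cvtColor(m[130:290,180:290]*255,cv2.COLOR_GRAY2BGR),(388,600))])
cv2.imwrite('pics/crop.png',v)
E
python3 m.py
```

```text
tube area 363 c [680.1  67.7  20. ] L [113.   30.3] longang 27.5
cup area 260 c [578.4  60.1  50. ] L [50.4 48.2] longang 45.1
bottle area 122 c [457.2  76.   30. ] L [34.4 33.3] longang 71.8
cam area 227 c [678.5 -77.1  35. ] L [61.8 29.2] longang 179.7
bat area 352 c [573.3 -61.6  25. ] L [60.8 49.2] longang 156.9
jar area 222 c [789.4 -13.7  70. ] L [46.9 42.9] longang 179.9
tape area 235 c [460.4 -74.6  20. ] L [58.  57.6] longang 90.1
photo area 55364 c [735.6 -59.4  28. ] L [1658.6  937.3] longang 91.0
sample area 4264 c [ 503.9 -344.7   28. ] L [202.4 185.8] longang 77.2
p_bat area 576 c [539.3 320.4  20. ] L [74.9 65.5] longang 93.6
p_cam area 446 c [455.2 315.3  20. ] L [77.6 47.8] longang 93.4
s_cup area 403 c [ 556.4 -313.2   20. ] L [66.5 63.6] longang 44.8
s_bot area 209 c [ 532.8 -407.2   20. ] L [47.2 45.5] longang 178.4
s_tube area 660 c [ 460.2 -336.9   20. ] L [125.1  45.8] longang 76.5
```

View pics/crop.png

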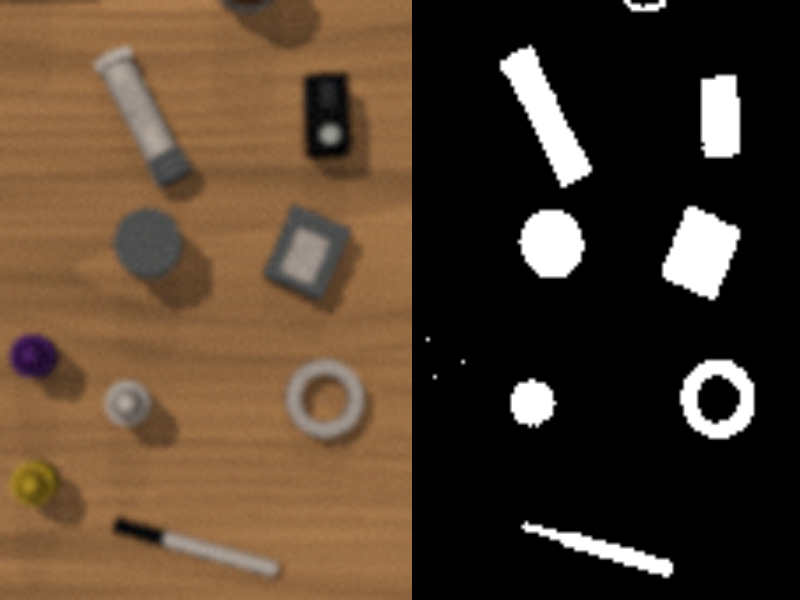

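The crop shows the white bottle at (127,403), clearly apart from the purple (33,355) and yellow (33,482) ones. I'll go above the stock for a close look.

step_arm --targets '[[[32, 48, 10, 0, 0, 0.02], [64, 96, 20, 0, 0, 0.04], [96, 144, 30, 0, 0, 0.06], [128, 192, 40, 0, 0, 0.08], [160, 240, 50, 0, 0, 0.1], [192, 288, 60, 0, 0, 0.12], [224, 336, 70, 0, 0, 0.14], [256, 384, 80, 0, 0, 0.16], [280, 420, 85, 0, 0, 0.18], [303, 453, 90, 0, 0, 0.18], [303, 453, 90, 0, 0, 0.18], [303, 453, 90, 0, 0, 0.18]]]' --fingers -1 --newtons 40

```text
time: 1.1
tool_pos: [451.8, -161.2, 335.6]
tcp_rot: [-180.0, 0.0, 27.5]
ft_force: [0.8, -0.4, 0.1]
finger_gap: 85.5
grip_force: 0.0
```

step_arm --targets '[[[0, 35, 0, 0, 0, 0], [0, 70, 0, 0, 0, 0], [0, 105, 0, 0, 0, 0], [0, 130, 0, 0, 0, 0], [0, 130, 0, 0, 0, 0], [0, 130, 0, 0, 0, 0]]]'

```text
time: 1.6
tool_pos: [451.1, -32.0, 335.2]
tcp_rot: [-180.0, 0.0, 27.7]
ft_force: [0.0, -0.6, -0.6]
finger_gap: 85.4
grip_force: 0.0
```

```bash
python3 - <<'E'
from h import *
import pickle
s=vision.snapshot("wrist"); print(s['eye'],s['attitude'],s['mtx'],s['D'])
pickle.dump(s,open('w1.pkl','wb')); cv2.imwrite('pics/w1.png',cv2.resize(s['img'],(800,600)))
q=r.sense(); print(q['time'],q['tool_pos'],q['tcp_rot'],q['finger_gap'])
E
```

```text
[525.24806025   6.01627857 456.33900813] [-1.87260842e+01  9.84501759e-03 -6.23121945e+01] [[325.62471156   0.         253.61632048]
 [  0.         325.62471156 190.01388469]
 [  0.           0.           1.        ]] [-0.00887167  0.          0.          0.          0.        ]
1.65 [451.15812877 -33.04319095 335.20491981] [1.79990163e+02 3.19453792e-02 2.75784514e+01] 85.66562930213559
```

View pics/w1.png

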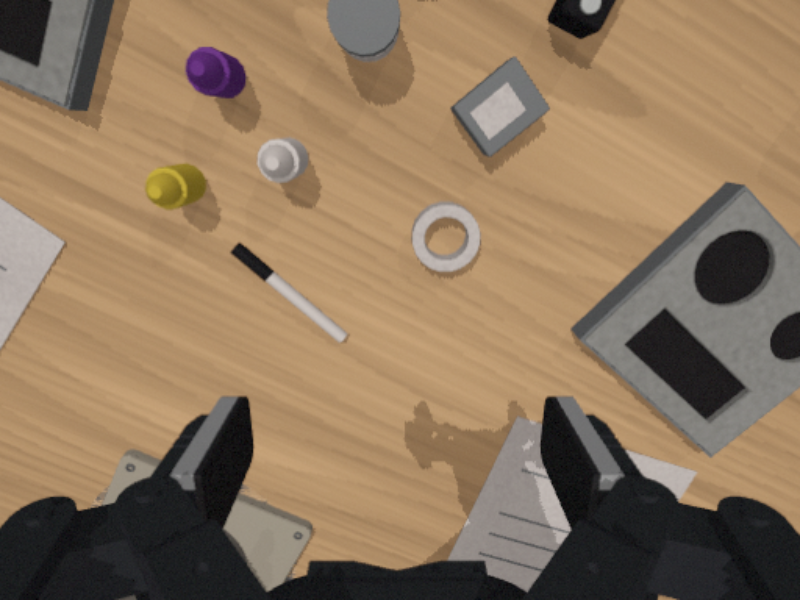

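The wrist view shows the white bottle (282,160), battery (500,108), tape (446,238) and sample tray, with the cup at the top edge. I'll move on so that the tube, cup and camera come into view.

step_arm --targets '[[[35, 8, 0, 0, 0, 0], [70, 16, 0, 0, 0, 0], [105, 25, 0, 0, 0, 0], [120, 30, 0, 0, 0, 0], [130, 33, 0, 0, 0, 0], [130, 33, 0, 0, 0, 0], [130, 33, 0, 0, 0, 0]]]'

```text
time: 2.23
tool_pos: [581.3, -1.6, 334.6]
tcp_rot: [-180.0, 0.1, 27.4]
ft_force: [-0.5, -0.2, -0.2]
finger_gap: 85.4
grip_force: 0.0
```

```bash
python3 - <<'E'
from h import *
import pickle
s=vision.snapshot("wrist"); pickle.dump(s,open('w2.pkl','wb'))
im=s['img'].copy()
for nm,p in dict(tube=(680,67,15),cup=(578,60,55),bot=(457,76,65),cam=(678,-77,41),bat=(573,-62,28)).items():
    u=proj(s,[p])[0]; print(nm,u.round()); cv2.drawMarker(im,tuple(int(k) for k in u),(0,0,255),0,8)
cv2.imwrite('pics/w2.png',cv2.resize(im,(800,600)))
q=r.sense(); print(q['time'],q['tool_pos'],q['tcp_rot'],q['finger_gap'])
E
```

```text
tube [241.  49.]
cup [207. 129.]
bot [156. 208.]
cam [343. 107.]
bat [290. 171.]
2.2833 [580.95270907  -1.47418441 334.98457279] [-1.79981467e+02  6.14793128e-02  2.74112674e+01] 85.31359946172431
```

View pics/w2.png

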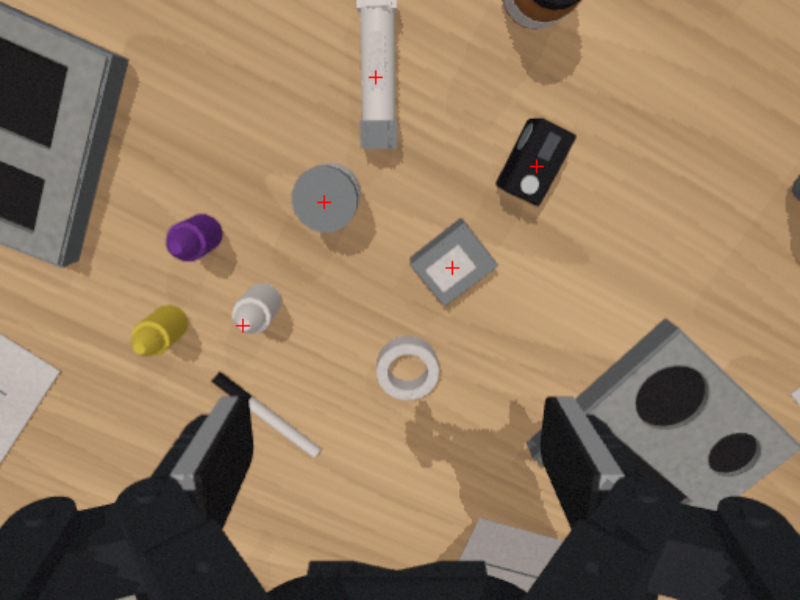

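All five targets match the predicted markers to within a few pixels. I'll refine them from this view.

```bash
python3 - <<'E'
from h import *
import pickle
s=pickle.load(open('w2.pkl','rb')); im=s['img']; hsv=cv2.cvtColor(im,cv2.COLOR_BGR2HSV)
print([hsv[int(y*.64),int(x*.64)].tolist() for x,y in [(326,215),(425,260),(560,150),(378,100),(262,300),(300,400)]])
m=((hsv[...,1]<75)|(hsv[...,2]<50)).astype(np.uint8)
l=cv2.connectedComponents(m)[1]
def ct(x,y):
    b=(l==l[int(y*.64),int(x*.64)]).astype(np.uint8); return max(cv2.findContours(b,0,1)[0],key=cv2.contourArea).reshape(-1,2)
for nm,x,y,z in [('tube',376,60,15),('cup',326,215,55),('cam',535,140,41),('bat',425,260,28)]:
    P=onz(s,ct(x,y),z)[:,:2]; rc=cv2.minAreaRect(P.astype(np.float32)); B=cv2.boxPoints(rc)
    e=[B[1]-B[0],B[2]-B[1]]; a=max(e,key=np.linalg.norm)
    print(nm,'c',np.round(rc[0],1),np.round(rc[1],1),round(np.degrees(np.arctan2(a[1],a[0]))%180,1))
# lid only: circle from hough-ish: fit on grey bright band
b=ct(326,215)
# camera button / battery label / bottle tip
lab=(hsv[...,2]>165)&(hsv[...,1]<60); L=cv2.connectedComponents(lab.astype(np.uint8))[1]
for nm,x,y,z in [('label',452,268,28),('button',530,185,44)]:
    k=L[int(y*.64),int(x*.64)]; print(nm,k,(L==k).sum()); 
    if k:
        P=onz(s,np.argwhere(L==k)[:,::-1],z); print(P.mean(0))
print('tip',onz(s,[[245*.64,318*.64]],63), 'base', onz(s,[[262*.64,300*.64]],30))
# trays, recess corners (tray top) from w1/w2
for f,pts in [('w2',[('cup_rec',672,397),('bot_rec',733,453),('pb',30,90),('pc',10,195)]),('w1',[('cup_rec',732,268),('tube_rec',685,363)])]:
    t=pickle.load(open(f+'.pkl','rb')); d=(cv2.cvtColor(t['img'],cv2.COLOR_BGR2GRAY)<55).astype(np.uint8); LL=cv2.connectedComponents(d)[1]
    for nm,x,y in pts:
        k=LL[int(y*.64),int(x*.64)]; c=max(cv2.findContours((LL==k).astype(np.uint8),0,1)[0],key=cv2.contourArea).reshape(-1,2)
        P=onz(t,c,24)[:,:2]; rc=cv2.minAreaRect(P.astype(np.float32)); B=cv2.boxPoints(rc);e=[B[1]-B[0],B[2]-B[1]]; a=max(e,key=np.linalg.norm)
        print(f,nm,k,np.round(rc[0],1),np.round(rc[1],1),round(np.degrees(np.arctan2(a[1],a[0]))%180,1))
E
```

```text
[[90, 2, 122], [90, 2, 123], [130, 21, 37], [12, 16, 208], [10, 19, 158], [16, 101, 196]]
tube c [679.7  66.7] [109.4  30. ] 27.4
cup c [582.4  60.5] [50.5 56.2] 161.7
cam c [681.5 -73.1] [60.  40.1] 2.8
bat c [576.6 -58.8] [54.8 59.9] 156.6
label 6 493
[571.60762519 -59.88713294  28.        ]
button 5 87
[664.32086214 -78.18627035  44.        ]
tip [[462.92029114  77.46705391  63.        ]] base [[469.59794324  73.96453649  30.        ]]
w2 cup_rec 24 [ 557.1 -310.9] [61.3 64.1] 117.3
w2 bot_rec 26 [ 534.2 -406.8] [43.7 44.9] 128.9
w2 pb 13 [540.8 308.3] [65.8 51.9] 3.6
w2 pc 19 [457.4 294.3] [46.7 35.8] 4.2
w1 cup_rec 26 [ 557.5 -311.2] [64.3 63.7] 27.8
w1 tube_rec 28 [ 461.7 -335.3] [121.8  47. ] 76.3
```

step_arm --targets '[[[20, 14, -30, 0, 0, 0], [40, 28, -60, 0, 0, 0], [60, 42, -90, 0, 0, 0], [80, 56, -120, 0, 0, 0], [99, 68, -150, 0, 0, 0], [99, 68, -185, 0, 0, 0], [99, 68, -220, 0, 0, 0], [99, 68, -250, 0, 0, 0], [99, 68, -275, 0, 0, 0], [99, 68, -295, 0, 0, 0], [99, 68, -303, 0, 0, 0], [99, 68, -303, 0, 0, 0]]]'

```text
time: 3.28
tool_pos: [678.0, 66.8, 30.0]
tcp_rot: [-179.9, 0.2, 27.4]
ft_force: [0.7, -1.2, 0.3]
finger_gap: 85.5
grip_force: 0.0
```

```bash
python3 - <<'E'
from h import *
s=vision.snapshot("wrist"); cv2.imwrite('pics/w3.png',cv2.resize(s['img'],(600,450)))
q=r.sense(); print(q['time'],q['tool_pos'],q['tcp_rot'],q['ft_force'])
E
```

```text
3.3333 [679.47663677  67.0755958   32.24689871] [-1.79966525e+02  8.00587292e-02  2.74492833e+01] [ 0.47384936  0.14078189 -0.03603795]
```

View pics/w3.png

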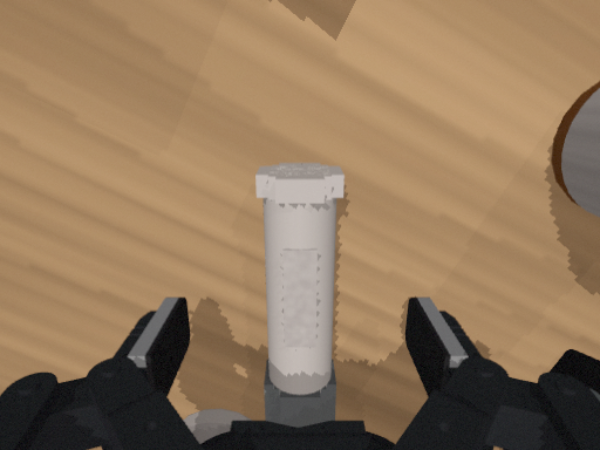

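The tube lies centred between the open fingers at (300,320). Closing.

step_arm --targets '[[[0, 0, 0, 0, 0, 0], [0, 0, 0, 0, 0, 0], [0, 0, 0, 0, 0, 0], [0, 0, 0, 0, 0, 0], [0, 0, 0, 0, 0, 0], [0, 0, 0, 0, 0, 0], [0, 0, 0, 0, 0, 0]]]' --fingers 1 --newtons 40

```text
time: 3.92
tool_pos: [681.0, 67.9, 33.8]
tcp_rot: [180.0, -0.1, 27.5]
ft_force: [-2.4, 0.5, 6.0]
finger_gap: 25.3
grip_force: 39.4
```

step_arm --targets '[[[0, 0, 30, 0, 0, 0], [0, 0, 65, 0, 0, 0], [-8, -18, 95, 0, 0, 0.06], [-24, -45, 100, 0, 0, 0.15], [-42, -78, 100, 0, 0, 0.25], [-60, -111, 100, 0, 0, 0.35], [-78, -144, 100, 0, 0, 0.45], [-96, -177, 100, 0, 0, 0.55], [-114, -210, 100, 0, 0, 0.65], [-132, -243, 100, 0, 0, 0.75], [-145, -268, 100, 0, 0, 0.82], [-155, -285, 100, 0, 0, 0.857]]]'

```text
time: 4.92
tool_pos: [523.7, -219.6, 132.5]
tcp_rot: [-180.0, 0.0, 76.7]
ft_force: [-0.5, 0.1, -0.7]
finger_gap: 25.3
grip_force: 39.6
```

step_arm --targets '[[[-15, -28, 0, 0, 0, 0], [-30, -56, 0, 0, 0, 0], [-45, -84, 0, 0, 0, 0], [-56, -106, 0, 0, 0, 0], [-62, -117, 0, 0, 0, 0], [-62, -117, 0, 0, 0, 0], [-62, -117, 0, 0, 0, 0]]]'

```text
time: 5.5
tool_pos: [463.2, -334.2, 132.3]
tcp_rot: [-180.0, -0.0, 76.5]
ft_force: [0.5, 0.5, -0.1]
finger_gap: 25.4
grip_force: 39.6
```

```bash
cat > look.py <<'E'
import sys
from h import *
# usage: look.py out [name:x,y,z ...] markers
s=vision.snapshot("wrist"); im=cv2.resize(s['img'],(800,600),interpolation=2)
for a in sys.argv[2:]:
    p=[float(v) for v in a.split(',')]; u=proj(s,[p])[0]*800/512; cv2.drawMarker(im,tuple(int(k) for k in u),(0,0,255),0,10)
cv2.imwrite(f'pics/{sys.argv[1]}.png',im)
q=r.sense(); print(q['time'],q['tool_pos'],q['tcp_rot'],q['ft_force'],q['finger_gap'],q['grip_force'])
E
python3 look.py w4
```

```text
5.55 [ 463.53653278 -333.48109567  132.29934144] [-1.79989879e+02 -4.25902786e-02  7.65814277e+01] [-0.46495027  0.39455678 -1.26705385] 25.364208309018867 39.575382471084595
```

View pics/w4.png

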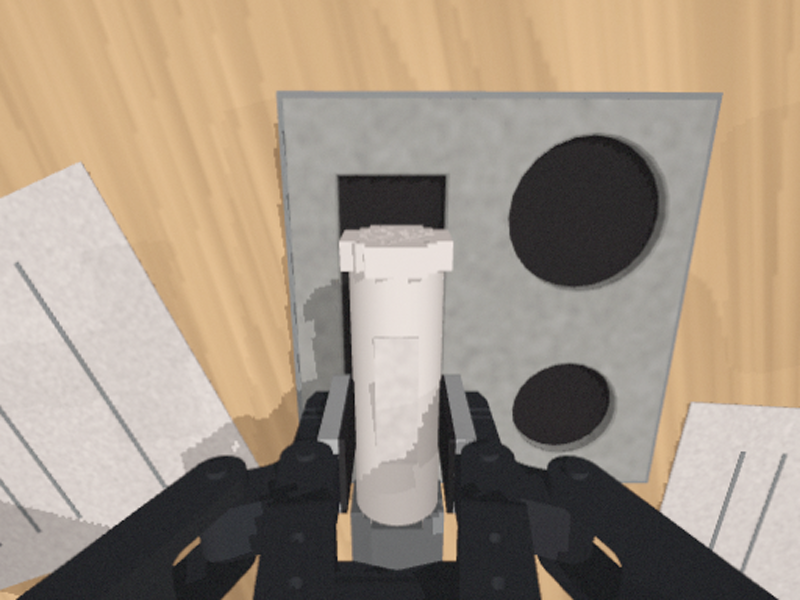

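The tube is aligned with the slot (slot centre px 392, tube 396). Lowering.

step_arm --targets '[[[-2, -2, -30, 0, 0, 0], [-2, -2, -55, 0, 0, 0], [-2, -2, -70, 0, 0, 0], [-2, -2, -76, 0, 0, 0], [-2, -2, -79, 0, 0, 0], [-2, -2, -79, 0, 0, 0], [-2, -2, -79, 0, 0, 0]]]'

```text
time: 6.13
tool_pos: [462.4, -335.3, 54.2]
tcp_rot: [180.0, 0.0, 76.7]
ft_force: [0.5, -0.3, -0.5]
finger_gap: 25.5
grip_force: 39.6
```

step_arm --targets '[[[0, 0, 0, 0, 0, 0], [0, 0, 0, 0, 0, 0], [0, 0, 0, 0, 0, 0], [0, 0, 0, 0, 0, 0], [0, 0, 30, 0, 0, 0], [0, 0, 70, 0, 0, 0], [0, 0, 110, 0, 0, 0], [0, 0, 125, 0, 0, 0]]]' --fingers -0.4

```text
time: 6.8
tool_pos: [463.3, -338.0, 185.2]
tcp_rot: [179.6, 0.2, 76.6]
ft_force: [0.9, -0.9, 1.4]
finger_gap: 59.8
grip_force: 0.0
```

```bash
python3 look.py w5
```

```text
6.85 [ 464.11731224 -338.72558018  186.85363257] [179.43298844   0.2966125   76.58393265] [ 1.66822429 -0.77872635  2.92630208] 60.28078536253995 0.0
```

View pics/w5.png

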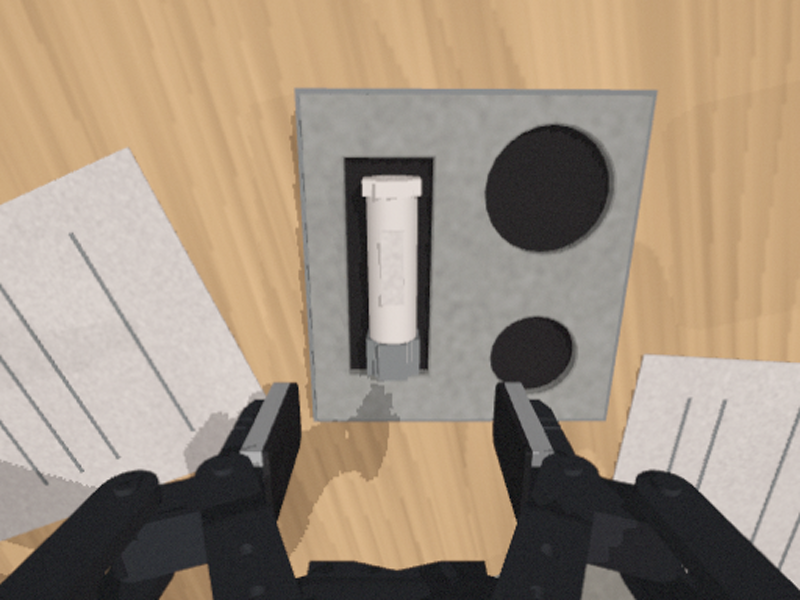

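The tube is in the slot, but its cap end at (393,378) appears near the slot's lower edge (372). I'll check it numerically.

```bash
python3 - <<'E'
from h import *
s=vision.snapshot("wrist"); k=512/800
print('slot corners z28',onz(s,np.array([[345,157],[434,157],[350,372],[428,372]])*k,28)[:,:2].round(1).tolist())
print('tube far top z50',onz(s,np.array([[362,180],[421,180]])*k,50)[:,:2].round(1).tolist())
for z in (50,45,35,20): print('near edge',z,onz(s,np.array([[370,377],[418,377]])*k,z)[:,:2].round(1).tolist())
a=np.radians(76.5);u=np.array([np.cos(a),np.sin(a)]);c=np.array([461,-336])
for d,z in ((55,50),(-55,50),(-55,35),(64,28),(-64,28)): print(d,z,(proj(s,[[*(c+u*d),z]])/k).round())
E
```

```text
slot corners z28 [[455.3, -269.3], [501.3, -280.3], [424.8, -392.7], [471.2, -404.0]]
tube far top z50 [[462.8, -281.0], [491.3, -287.8]]
near edge 50 [[439.6, -387.8], [466.0, -394.3]]
near edge 45 [[438.7, -390.4], [465.6, -396.9]]
near edge 35 [[437.0, -395.4], [465.0, -402.2]]
near edge 20 [[434.5, -403.0], [464.0, -410.2]]
55 50 [[384. 178.]]
-55 50 [[385. 376.]]
-55 35 [[386. 364.]]
64 28 [[385. 156.]]
-64 28 [[386. 372.]]
```

The seated-tube prediction (178/376) matches what I see (180/377), so the tube is seated. Now the cup.

step_arm --targets '[[[8, 30, 0, 0, 0, 0], [19, 65, 0, 0, 0, 0], [30, 101, 0, 0, 0, 0], [40, 137, 0, 0, 0, 0], [51, 173, 0, 0, 0, 0], [62, 209, 0, 0, 0, 0], [73, 245, 0, 0, 0, 0], [83, 281, 0, 0, 0, 0], [94, 317, 0, 0, 0, 0], [105, 353, 0, 0, 0, 0], [113, 380, 0, 0, 0, 0], [118, 396, 0, 0, 0, 0]]]' --fingers -1

```text
time: 7.9
tool_pos: [578.9, 63.1, 176.9]
tcp_rot: [-179.9, -0.0, 76.7]
ft_force: [0.3, -1.2, 0.5]
finger_gap: 85.2
grip_force: 0.0
```

step_arm --targets '[[[0, 0, -25, 0, 0, 0], [0, 0, -50, 0, 0, 0], [0, 0, -60, 0, 0, 0], [0, 0, -60, 0, 0, 0], [0, 0, -60, 0, 0, 0]]]'

```text
time: 8.32
tool_pos: [578.3, 59.5, 117.5]
tcp_rot: [-179.8, 0.0, 76.6]
ft_force: [0.7, -0.6, 0.2]
finger_gap: 85.2
grip_force: 0.0
```

```bash
python3 look.py w6 579.5,60.5,55 579.5,60.5,0
```

```text
8.3667 [579.43304993  59.46933123 118.95242038] [ 1.79998366e+02 -1.23326673e-03  7.65600617e+01] [-0.55045022 -0.16144525 -0.00094194] 85.65463674169172 0.0
```

View pics/w6.png

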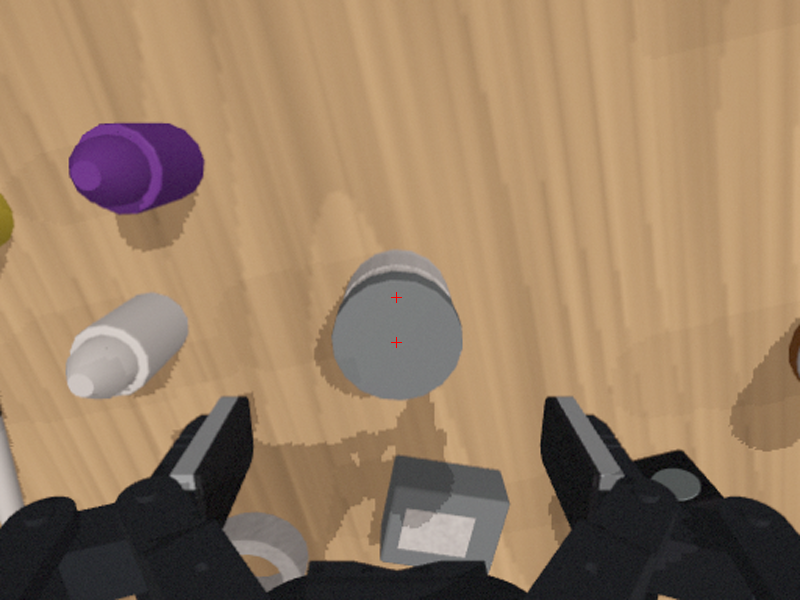

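The cup lid is centred at (397,338). Descending and gripping.

step_arm --targets '[[[0, 1, -30, 0, 0, 0], [0, 1, -55, 0, 0, 0], [0, 1, -72, 0, 0, 0], [0, 1, -78, 0, 0, 0], [0, 1, -78, 0, 0, 0]]]'

```text
time: 8.78
tool_pos: [578.9, 60.5, 40.1]
tcp_rot: [-179.9, 0.0, 76.6]
ft_force: [-0.3, 0.2, 0.1]
finger_gap: 85.6
grip_force: 0.0
```

step_arm --targets '[[[0, 0, 0, 0, 0, 0], [0, 0, 0, 0, 0, 0], [0, 0, 0, 0, 0, 0], [0, 0, 0, 0, 0, 0], [0, 0, 0, 0, 0, 0]]]' --fingers 1 --newtons 40

```text
time: 9.2
tool_pos: [580.9, 60.8, 42.8]
tcp_rot: [179.8, -0.0, 76.6]
ft_force: [-1.7, -0.4, 5.8]
finger_gap: 50.9
grip_force: 40.9
```

step_arm --targets '[[[0, 0, 30, 0, 0, 0], [0, 0, 65, 0, 0, 0], [-1, -20, 95, 0, 0, 0], [-3, -50, 100, 0, 0, 0], [-5, -85, 100, 0, 0, 0], [-7, -121, 100, 0, 0, 0], [-9, -157, 100, 0, 0, 0], [-11, -193, 100, 0, 0, 0], [-13, -229, 100, 0, 0, 0], [-15, -265, 100, 0, 0, 0], [-18, -301, 100, 0, 0, 0], [-20, -330, 100, 0, 0, 0]]]'

```text
time: 10.2
tool_pos: [559.1, -272.1, 141.9]
tcp_rot: [179.9, 0.1, 76.5]
ft_force: [0.3, 0.9, -0.2]
finger_gap: 51.4
grip_force: 41.9
```

step_arm --targets '[[[-1, -25, 0, 0, 0, 0], [-2, -38, -15, 0, 0, 0], [-2, -43, -35, 0, 0, 0], [-2, -43, -45, 0, 0, 0], [-2, -43, -45, 0, 0, 0], [-2, -43, -45, 0, 0, 0]]]'

```text
time: 10.7
tool_pos: [556.9, -311.3, 95.2]
tcp_rot: [-179.9, -0.0, 76.6]
ft_force: [-0.1, 0.6, -0.4]
finger_gap: 51.0
grip_force: 41.9
```

```bash
python3 look.py w7 557,-312,28
```

```text
10.75 [ 557.68375031 -311.55100729   96.27650944] [ 1.79979839e+02 -3.84330528e-03  7.66384645e+01] [ 0.47101051  0.24795115 -1.07313663] 50.77005063639084 41.86116814613342
```

View pics/w7.png

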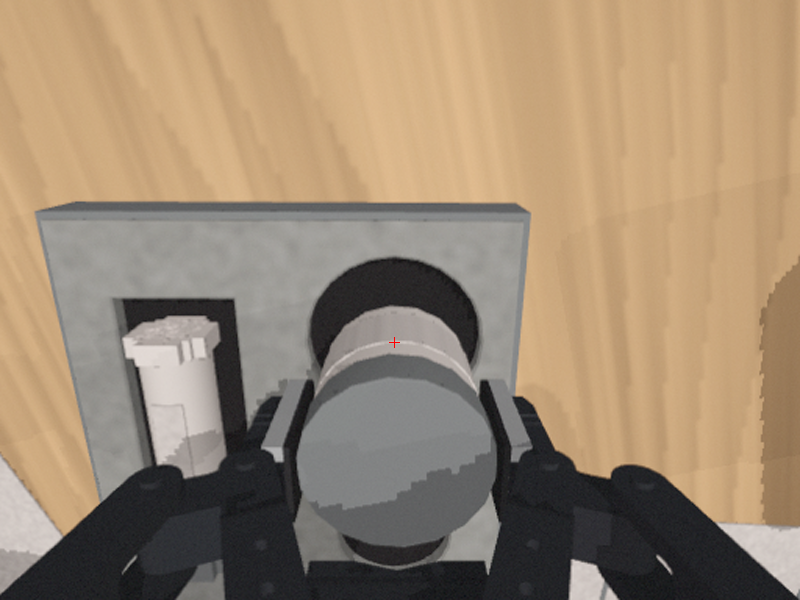

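The cup is centred on its recess laterally (397 against 395). Lowering and releasing.

step_arm --targets '[[[0, 0, -15, 0, 0, 0], [0, 0, -27, 0, 0, 0], [0, 0, -33, 0, 0, 0], [0, 0, -35, 0, 0, 0], [0, 0, -35, 0, 0, 0], [0, 0, -35, 0, 0, 0]]]'

```text
time: 11.25
tool_pos: [557.6, -311.7, 62.0]
tcp_rot: [180.0, -0.0, 76.6]
ft_force: [-5.4, 3.1, 8.8]
finger_gap: 50.9
grip_force: 43.2
```

step_arm --targets '[[[0, 0, 0, 0, 0, 0], [0, 0, 0, 0, 0, 0], [0, 0, 0, 0, 0, 0], [0, 0, 0, 0, 0, 0], [0, 0, 25, 0, 0, 0], [0, 0, 55, 0, 0, 0], [0, 0, 85, 0, 0, 0], [0, 0, 110, 0, 0, 0], [0, 0, 110, 0, 0, 0], [0, 0, 110, 0, 0, 0]]]' --fingers -0.8

```text
time: 12.08
tool_pos: [558.5, -313.1, 173.0]
tcp_rot: [179.8, 0.1, 76.6]
ft_force: [-0.7, -0.2, -0.8]
finger_gap: 77.3
grip_force: 0.0
```

```bash
python3 look.py w8 557,-312,75; python3 - <<'E'
from h import *
s=vision.snapshot("wrist"); im=s['img']; hsv=cv2.cvtColor(im,cv2.COLOR_BGR2HSV)
p=proj(s,[[557,-312,75]])[0]; print(p)
m=((hsv[...,1]<12)&(hsv[...,2]>70)&(hsv[...,2]<150)).astype(np.uint8); l=cv2.connectedComponents(m)[1]; k=l[int(p[1]),int(p[0])]
c=max(cv2.findContours((l==k).astype(np.uint8),0,1)[0],key=cv2.contourArea).reshape(-1,2); print((l==k).sum())
P=onz(s,c,75)[:,:2].astype(np.float32); print(cv2.minEnclosingCircle(P))
E
```

```text
12.1333 [ 557.50188312 -312.33122866  170.77910176] [1.79946122e+02 1.99472256e-02 7.65950101e+01] [-0.05518484 -0.13469953 -0.42713347] 76.95538628239103 0.0
[251.35091615 201.74703103]
6003
((545.8320922851562, -307.2593994140625), 50.04586410522461)
```

step_arm --targets '[[[-6, 25, 0, 0, 0, 0], [-15, 60, 0, 0, 0, 0], [-24, 96, 0, 0, 0, 0], [-33, 132, 0, 0, 0, 0], [-42, 168, 0, 0, 0, 0], [-51, 204, 0, 0, 0, 0], [-60, 240, 0, 0, 0, 0], [-69, 276, 0, 0, 0, 0], [-78, 312, -10, 0, 0, 0], [-87, 347, -25, 0, 0, 0], [-93, 370, -40, 0, 0, 0], [-98, 388, -50, 0, 0, 0]]]' --fingers -1

```text
time: 13.18
tool_pos: [456.4, 77.8, 117.2]
tcp_rot: [-179.7, 0.1, 76.7]
ft_force: [0.1, -0.7, -1.2]
finger_gap: 85.3
grip_force: 0.0
```

step_arm --targets '[[[0, 0, 0, 0, 0, 0], [0, 0, 0, 0, 0, 0], [0, 0, 0, 0, 0, 0]]]'

```text
time: 13.43
tool_pos: [458.9, 75.3, 119.8]
tcp_rot: [-179.9, 0.0, 76.6]
ft_force: [-0.6, 0.4, -0.9]
finger_gap: 85.5
grip_force: 0.0
```

```bash
python3 look.py w9 459,76.5,65 459,76.5,45
```

```text
13.4833 [459.46876862  75.0677342  120.37897949] [-1.79990409e+02  2.33826196e-02  7.65642581e+01] [ 0.59041881  0.62545853 -0.14198521] 85.32243186856508 0.0
```

View pics/w9.png

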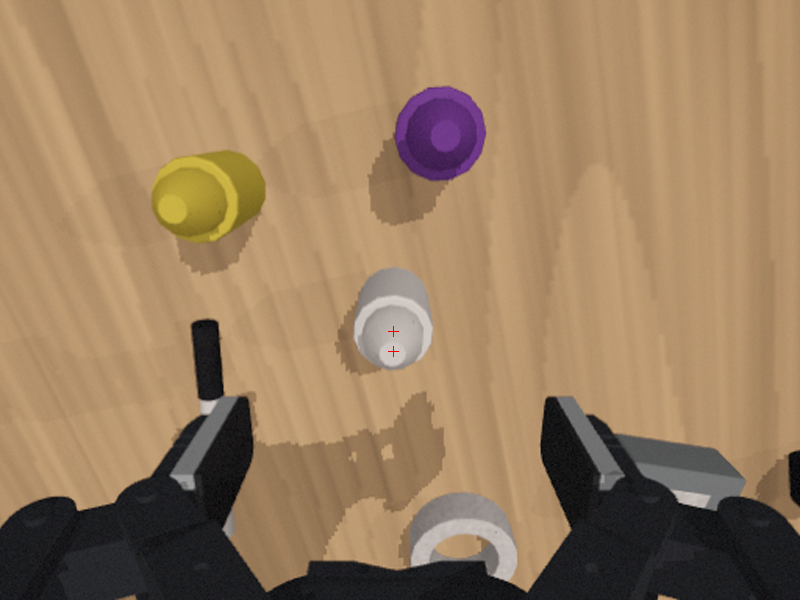

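The white bottle sits on the marker (393,332–351). Descending and gripping.

step_arm --targets '[[[0, 1, -30, 0, 0, 0], [0, 1, -60, 0, 0, 0], [0, 1, -80, 0, 0, 0], [0, 1, -87, 0, 0, 0], [0, 1, -87, 0, 0, 0], [0, 1, -87, 0, 0, 0]]]'

```text
time: 13.98
tool_pos: [460.0, 76.2, 34.3]
tcp_rot: [180.0, -0.0, 76.5]
ft_force: [-0.1, -0.0, 0.6]
finger_gap: 85.3
grip_force: 0.0
```

step_arm --targets '[[[0, 0, 0, 0, 0, 0], [0, 0, 0, 0, 0, 0], [0, 0, 0, 0, 0, 0], [0, 0, 0, 0, 0, 0], [0, 0, 0, 0, 0, 0], [0, 0, 0, 0, 0, 0]]]' --fingers 1 --newtons 40

```text
time: 14.48
tool_pos: [460.0, 76.9, 34.5]
tcp_rot: [179.9, -0.0, 76.6]
ft_force: [-2.1, -0.1, 7.2]
finger_gap: 33.0
grip_force: 39.4
```

step_arm --targets '[[[0, 0, 35, 0, 0, 0], [0, -5, 70, 0, 0, 0], [3, -30, 100, 0, 0, 0], [8, -60, 110, 0, 0, 0], [14, -96, 110, 0, 0, 0], [20, -132, 110, 0, 0, 0], [26, -168, 110, 0, 0, 0], [32, -204, 110, 0, 0, 0], [38, -240, 110, 0, 0, 0], [44, -276, 110, 0, 0, 0], [49, -312, 110, 0, 0, 0], [54, -345, 110, 0, 0, 0]]]'

```text
time: 15.48
tool_pos: [513.2, -270.3, 143.5]
tcp_rot: [180.0, 0.0, 76.6]
ft_force: [0.9, -0.9, -0.0]
finger_gap: 33.3
grip_force: 39.9
```

step_arm --targets '[[[4, -30, 0, 0, 0, 0], [9, -65, 0, 0, 0, 0], [14, -100, 0, 0, 0, 0], [18, -125, 0, 0, 0, 0], [20, -139, -20, 0, 0, 0], [20, -139, -40, 0, 0, 0], [20, -139, -50, 0, 0, 0], [20, -139, -50, 0, 0, 0], [20, -139, -50, 0, 0, 0]]]'

```text
time: 16.23
tool_pos: [532.8, -406.1, 92.6]
tcp_rot: [-179.9, -0.1, 76.6]
ft_force: [-0.2, -0.1, -0.0]
finger_gap: 33.2
grip_force: 40.0
```

```bash
python3 look.py w10 533.5,-407,28 557,-312,75
```

```text
16.2833 [ 533.56331355 -406.6847506    94.07941245] [ 1.79993423e+02 -1.26727282e-03  7.66345573e+01] [0.26310118 0.45831779 0.09346384] 33.068177166433244 39.95692849159241
```

View pics/w10.png

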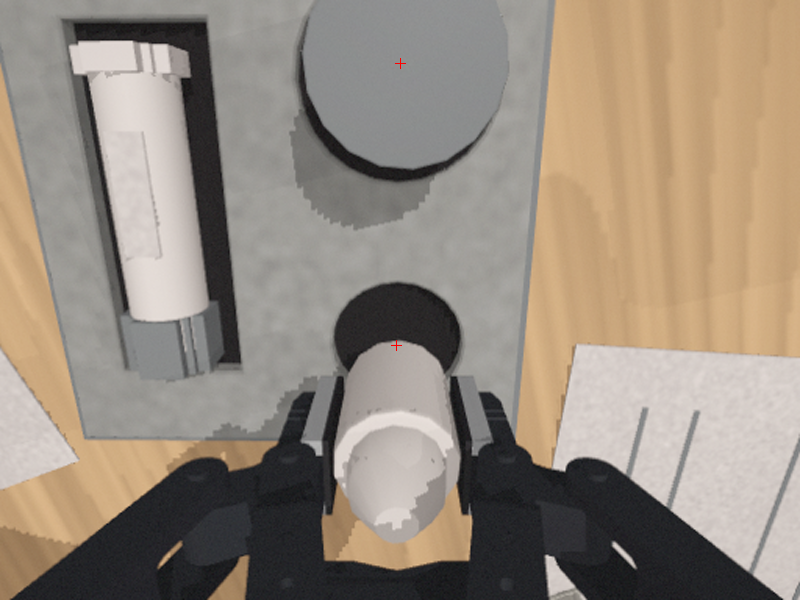

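The cup is seated, its lid on the marker (402,64), and the bottle is over its recess (396,345). Lowering and releasing.

step_arm --targets '[[[0, 0, -20, 0, 0, 0], [0, 0, -32, 0, 0, 0], [0, 0, -38, 0, 0, 0], [0, 0, -40, 0, 0, 0], [0, 0, -40, 0, 0, 0], [0, 0, -40, 0, 0, 0]]]'

```text
time: 16.78
tool_pos: [533.6, -407.1, 54.1]
tcp_rot: [180.0, 0.0, 76.6]
ft_force: [0.4, 0.1, -0.3]
finger_gap: 32.9
grip_force: 40.9
```

step_arm --targets '[[[0, 0, 0, 0, 0, 0], [0, 0, 0, 0, 0, 0], [0, 0, 0, 0, 0, 0], [0, 0, 0, 0, 0, 0], [0, 0, 20, 0, 0, 0], [0, 0, 50, 0, 0, 0], [0, 0, 85, 0, 0, 0], [0, 0, 120, 0, 0, 0], [0, 0, 140, 0, 0, 0], [0, 0, 140, 0, 0, 0]]]' --fingers -0.3

```text
time: 17.62
tool_pos: [535.8, -409.4, 201.3]
tcp_rot: [179.5, 0.3, 76.6]
ft_force: [0.7, -1.1, 0.1]
finger_gap: 55.3
grip_force: 0.0
```

```bash
python3 look.py w11 533.5,-407,85 557,-312,75 533.5,-407,65
```

```text
17.6667 [ 534.92801605 -408.68972614  197.95034235] [179.63233061   0.19685824  76.59319409] [ 0.03063771 -0.08887378  0.11559114] 55.6230848521147 0.0
```

View pics/w11.png

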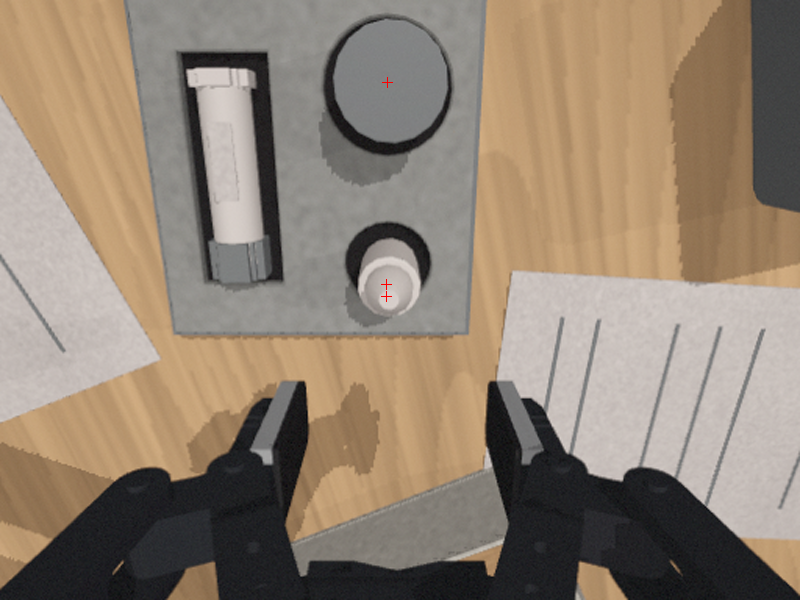

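All three are seated in the sample tray: tube, cup lid at (390,82), bottle at (389,290). Now the camera; I'll measure it from above by numbers.

step_arm --targets '[[[8, 20, 0, 0, 0, 0.02], [22, 50, 0, 0, 0, 0.05], [37, 83, 0, 0, 0, 0.08], [51, 116, 0, 0, 0, 0.11], [66, 149, 0, 0, 0, 0.14], [80, 182, 0, 0, 0, 0.17], [95, 215, 0, 0, 0, 0.2], [109, 248, 0, 0, 0, 0.22], [124, 281, -10, 0, 0, 0.234], [135, 307, -25, 0, 0, 0.234], [142, 322, -35, 0, 0, 0.234], [145, 330, -45, 0, 0, 0.234]]]' --fingers -1

```text
time: 18.67
tool_pos: [677.8, -74.6, 145.6]
tcp_rot: [-179.8, -0.1, 90.1]
ft_force: [0.4, 0.7, -0.4]
finger_gap: 85.6
grip_force: 0.0
```

step_arm --targets '[[[0, 0, 0, 0, 0, 0], [0, 0, 0, 0, 0, 0], [0, 0, 0, 0, 0, 0]]]'

```text
time: 18.92
tool_pos: [678.0, -79.0, 148.6]
tcp_rot: [-180.0, 0.0, 89.9]
ft_force: [-0.7, -0.3, -0.3]
finger_gap: 85.2
grip_force: 0.0
```

```bash
cat > camr.py <<'E'
from h import *
import pickle
s=vision.snapshot("wrist"); pickle.dump(s,open('w12.pkl','wb')); cv2.imwrite('pics/w12.png',s['img'])
q=r.sense(); print(q['time'],q['tool_pos'],q['tcp_rot'])
g=cv2.cvtColor(s['img'],cv2.COLOR_BGR2GRAY)
p=proj(s,[[679,-77,41]])[0]; print('exp',p)
for T in (45,60,75):
    m=(g<T).astype(np.uint8); l=cv2.connectedComponents(m)[1]
    w=l[int(p[1])-8:int(p[1])+9,int(p[0])-8:int(p[0])+9]; k=np.bincount(w[w>0]).argmax()
    c=max(cv2.findContours((l==k).astype(np.uint8),0,1)[0],key=cv2.contourArea); h=cv2.convexHull(c)
    ap=cv2.approxPolyDP(h,3,True).reshape(-1,2)
    print(T,(l==k).sum(),cv2.boundingRect(c)); 
    for a,b in zip(ap,onz(s,ap,41)[:,:2].round(1)): print('  ',a,b)
print('ideal',proj(s,[[679+a,-77+b,z] for z in (41,0) for a,b in ((-31,-17),(31,-17),(31,17),(-31,17))]).round().tolist())
E
python3 camr.py
```

```text
18.9667 [678.2906774  -79.18437538 149.30661828] [1.79947756e+02 3.90193472e-02 8.98914439e+01]
exp [253.75179294 193.51291564]
45 3216 (216, 160, 83, 55)
   [292 161] [706.6 -52.2]
   [298 173] [711.3 -61.2]
   [297 210] [711.8 -90.3]
   [219 212] [652.6 -91.8]
   [216 176] [651.4 -63.4]
   [222 163] [656.1 -53.6]
60 3323 (215, 159, 84, 57)
   [292 161] [706.6 -52.2]
   [298 173] [711.3 -61.2]
   [297 210] [711.8 -90.3]
   [220 214] [653.3 -93.5]
   [215 177] [650.6 -64.1]
   [222 163] [656.1 -53.6]
75 3423 (215, 159, 84, 57)
   [292 161] [706.6 -52.2]
   [298 172] [711.3 -60.4]
   [296 211] [711.  -91.1]
   [219 213] [652.6 -92.7]
   [215 177] [650.6 -64.1]
   [222 163] [656.1 -53.6]
ideal [[213.0, 215.0], [294.0, 215.0], [296.0, 171.0], [211.0, 172.0], [219.0, 196.0], [289.0, 196.0], [290.0, 158.0], [217.0, 159.0]]
```

The camera body spans x 651–711 and y -92 to -62, turned about 2°; its lens is on the +y side, so gripping across its length is right.

step_arm --targets '[[[3, 2, -30, 0, 0, 0.035], [3, 2, -65, 0, 0, 0.035], [3, 2, -95, 0, 0, 0.035], [3, 2, -113, 0, 0, 0.035], [3, 2, -119, 0, 0, 0.035], [3, 2, -119, 0, 0, 0.035]]]'

```text
time: 19.47
tool_pos: [679.9, -76.3, 28.0]
tcp_rot: [-179.8, -0.0, 91.9]
ft_force: [0.6, 0.3, 0.8]
finger_gap: 85.5
grip_force: 0.0
```

step_arm --targets '[[[0, 0, 0, 0, 0, 0], [0, 0, 0, 0, 0, 0], [0, 0, 0, 0, 0, 0], [0, 0, 0, 0, 0, 0], [0, 0, 0, 0, 0, 0]]]' --fingers 1 --newtons 40

```text
time: 19.88
tool_pos: [683.4, -75.9, 32.7]
tcp_rot: [179.7, 0.1, 92.0]
ft_force: [-0.3, -1.4, 6.9]
finger_gap: 61.2
grip_force: 45.4
```

step_arm --targets '[[[0, 0, 30, 0, 0, 0], [-2, 3, 65, 0, 0, 0.05], [-10, 17, 95, 0, 0, 0.15], [-25, 43, 100, 0, 0, 0.26], [-42, 74, 100, 0, 0, 0.38], [-60, 105, 100, 0, 0, 0.5], [-78, 136, 100, 0, 0, 0.62], [-96, 168, 100, 0, 0, 0.74], [-114, 200, 100, 0, 0, 0.86], [-132, 231, 100, 0, 0, 0.98], [-150, 262, 100, 0, 0, 1.1], [-163, 287, 100, 0, 0, 1.2]]]'

```text
time: 20.88
tool_pos: [517.0, 214.0, 130.6]
tcp_rot: [179.9, 0.0, 161.2]
ft_force: [0.2, -0.3, -1.4]
finger_gap: 61.2
grip_force: 44.5
```

step_arm --targets '[[[-15, 26, 0, 0, 0, 0.1], [-30, 52, 0, 0, 0, 0.2], [-45, 79, 0, 0, 0, 0.3], [-55, 97, 0, 0, 0, 0.38], [-60, 105, -20, 0, 0, 0.397], [-60, 105, -35, 0, 0, 0.397], [-60, 105, -40, 0, 0, 0.397], [-60, 105, -40, 0, 0, 0.397], [-60, 105, -40, 0, 0, 0.397]]]'

```text
time: 21.63
tool_pos: [458.7, 316.6, 90.2]
tcp_rot: [180.0, 0.0, -176.5]
ft_force: [-0.9, -0.5, -0.0]
finger_gap: 61.1
grip_force: 44.5
```

```bash
cat > tray.py <<'E'
# photo tray pose and held object from wrist + top view
from h import *
q=r.sense(); print(q['time'],q['tool_pos'],q['tcp_rot'],q['finger_gap'],q['grip_force'])
s=vision.snapshot("wrist"); cv2.imwrite('pics/wt.png',cv2.resize(s['img'],(800,600)))
hsv=cv2.cvtColor(s['img'],cv2.COLOR_BGR2HSV)
m=(hsv[...,1]<45)&(hsv[...,2]>60)
for nm,c,hx,hy in (('cam',(456,315),25,40),('bat',(540,320),34,39)):
    a=np.radians(3.5); X=np.array([np.cos(a),np.sin(a)]); Y=np.array([-X[1],X[0]])
    print(nm,[proj(s,[[*(c+X*i*hx+Y*j*hy),28]])[0].round().tolist() for i,j in ((-1,-1),(1,-1),(1,1),(-1,1))])
E
python3 tray.py
```

```text
21.6333 [458.66350974 316.63001685  90.16419775] [ 1.79992252e+02  2.56244424e-02 -1.76524748e+02] 61.05344282647443 44.53696131706238
cam [[184.0, 177.0], [189.0, 252.0], [315.0, 252.0], [320.0, 177.0]]
bat [[193.0, 286.0], [199.0, 365.0], [305.0, 365.0], [311.0, 286.0]]
```

step_arm --targets '[[[-1, -1, -18, 0, 0, 0], [-1, -1, -31, 0, 0, 0], [-1, -1, -37, 0, 0, 0], [-1, -1, -40, 0, 0, 0], [-1, -1, -40, 0, 0, 0], [-1, -1, -40, 0, 0, 0]]]'

```text
time: 22.18
tool_pos: [457.8, 315.4, 52.1]
tcp_rot: [-180.0, -0.0, -176.5]
ft_force: [-11.8, -9.1, 22.9]
finger_gap: 61.3
grip_force: 48.5
```

```bash
python3 - <<'E'
from h import *
q=r.sense(); print(q['time'],q['tool_pos'],q['ft_force'],q['wrist_torque'],q['finger_gap'])
E
```

```text
22.1833 [457.77015031 315.3767896   52.05084788] [-11.80564633  -9.14126052  22.85834365] [-1.26686253  1.75691272 -0.01738329] 61.34867247420374
```

Contact came at z 52, which is pick height plus 20, so the camera is on the floor of the recess. Releasing.

step_arm --targets '[[[0, 0, 2, 0, 0, 0], [0, 0, 2, 0, 0, 0], [0, 0, 2, 0, 0, 0], [0, 0, 2, 0, 0, 0], [0, 0, 25, 0, 0, 0], [0, 0, 55, 0, 0, 0], [0, 0, 85, 0, 0, 0], [0, 0, 115, 0, 0, 0], [0, 0, 125, 0, 0, 0], [0, 0, 125, 0, 0, 0], [0, 0, 125, 0, 0, 0]]]' --fingers -1

```text
time: 23.1
tool_pos: [457.4, 315.8, 174.1]
tcp_rot: [180.0, 0.0, -176.5]
ft_force: [-0.3, -0.4, -0.5]
finger_gap: 85.4
grip_force: 0.0
```

```bash
cat > chk.py <<'E'
from h import *
q=r.sense(); print(q['time'],q['tool_pos'],q['tcp_rot'],q['finger_gap'])
s=vision.snapshot("wrist"); im=s['img']; cv2.imwrite('pics/wc.png',cv2.resize(im,(800,600)))
hsv=cv2.cvtColor(im,cv2.COLOR_BGR2HSV)
# tray foam holes: grey foam mask, inner contours = recesses (with contents)
f=((hsv[...,1]<30)&(hsv[...,2]>60)).astype(np.uint8)
cs,h=cv2.findContours(f,cv2.RETR_CCOMP,1)
for c,hh in zip(cs,h[0]):
    if hh[3]>=0 and cv2.contourArea(c)>300:
        P=onz(s,c.reshape(-1,2),28)[:,:2].astype(np.float32); print('hole',[np.round(v,1) for v in cv2.minAreaRect(P)], cv2.boundingRect(c))
l=cv2.connectedComponents(((hsv[...,2]>110)&(hsv[...,1]<60)).astype(np.uint8))[1]
p=proj(s,[[457,315,64]])[0]; print('cam exp',p)
b=((hsv[...,2]<140)).astype(np.uint8)
x,y=p.astype(int); print(cv2.cvtColor(im,6)[y-60:y+60:5,x-75:x+76:5])
E
python3 chk.py
```

```text
23.1 [457.38676612 315.83402285 174.14624361] [ 1.79987127e+02  2.54350346e-02 -1.76497223e+02] 85.42937758109689
hole [array([537.2, 318.8]), array([63.2, 77.7]), np.float64(3.5)] (210, 231, 85, 60)
hole [array([460.2, 314. ]), array([59.6, 79.6]), np.float64(3.5)] (204, 149, 96, 67)
cam exp [252.91490178 193.62525673]
[[162 158 162 163 153 159 164 158 158 153 154 155 159 150 158 154 153 155
  155 154 156 159 161 161 164 158 164 167 160 160 158]
 [160 162 156 153 154 157 157 156 160 155 158 154 155 161 156 155 153 153
  157 155 155 158 159 156 158 163 158 159 163 161 159]
 [158 158 164 158 154 157 156 160 157 152 159 154 151 156 157 155 153 158
  165 154 157 159 155 159 162 162 157 159 165 156 160]
 [153 151 160 161 156 159 144 119 132 148 133 150 112 142 119 136 112 140
  154 132 153 153 149 156 164 159 159 161 158 158 161]
 [160 153 150 155 157 118  31  26  34  26  25  29  27  25  27  23  27  28
   27  25  17  37  38  39  31 159 162 163 158 157 161]
 [158 158 158 159 157 120  29  25  32  31  32  29  30  28  29  31  36  32
   27  29  28  33  38  41  27 162 164 166 160 157 158]
 [15
[... 1618 characters left out ...]
  160 160 154 156 158 159 159 158 162 161 162 163 178]
 [142 156 159 160 160 157 158 160 155 158 160 162 164 162 158 161 162 158
  158 161 156 162 158 157 156 158 162 160 162 164 176]
 [138 154 155 155 154 154 159  39  38  43  42  36  42  40  41  41  41  42
   40  36  37  41  35  34 161 156 158 164 164 162 177]
 [128 160 165 160 159 162 159  36  39  38  42  40  42  41  34  44  39  37
   37  36  39  38  39  31 157 161 157 159 164 166 176]
 [123 155 161 155 157 159 158  38  39  41  40  41  40  39  39  35  39  40
   38  38  39  38  41  29 159 163 163 161 164 163 177]
 [132 154 161 159 158 161 157  37  41  39  42  39  38  38  40  36  38  39
   37  38  38  40  42  25 161 166 162 162 164 156 175]]
```

```bash
python3 - <<'E'
from h import *
s=vision.snapshot("wrist"); g=cv2.cvtColor(s['img'],6)
x,y=(proj(s,[[457,315,64]])[0]).astype(int)
w=g[y-20:y+32,x-50:x+51]
for c in (x-20,x,x+20):
    col=g[y+5:y+40,c].astype(int); print('edge row',c,y+5+int(np.argmax(np.diff(col)>60)))
for rr in (y+5,y+18):
    row=g[rr].astype(int); print('row',rr,'left',x-55+int(np.argmax(row[x-55:x]<60)),'right',x+20+int(np.argmax(row[x+20:x+70]>75)))
a=np.radians(3.5);X=np.array([np.cos(a),np.sin(a)]);Y=np.array([-X[1],X[0]])
for z in (61,69):
    print(z,[proj(s,[[*(np.array([457.5,315.4])+X*i*15+Y*j*31),z]])[0].round(1).tolist() for i,j in ((1,-1),(1,1),(-1,-1),(-1,1))])
t=vision.snapshot("top")
E
```

```text
edge row 233 216
edge row 253 216
edge row 273 216
row 200 left 208 right 273
row 213 left 215 right 294
61 [[214.1, 213.2], [294.1, 213.2], [212.5, 175.9], [295.7, 176.0]]
69 [[212.8, 217.3], [295.4, 217.3], [211.2, 179.0], [297.1, 179.1]]
```

The camera's near edge is 79 px wide, against a predicted 80 at seated height and 83 if perched, so it is seated. Now the battery.

step_arm --targets '[[[8, -25, 0, 0, 0, -0.04], [18, -58, 0, 0, 0, -0.08], [28, -92, 0, 0, 0, -0.13], [38, -126, 0, 0, 0, -0.18], [49, -160, 0, 0, 0, -0.23], [59, -194, 0, 0, 0, -0.28], [70, -228, 0, 0, 0, -0.33], [80, -262, 0, 0, 0, -0.38], [91, -296, 0, 0, 0, -0.43], [101, -330, -10, 0, 0, -0.466], [109, -356, -25, 0, 0, -0.466], [115, -376, -40, 0, 0, -0.466]]]'

```text
time: 24.25
tool_pos: [572.1, -62.8, 132.6]
tcp_rot: [-180.0, -0.1, 156.7]
ft_force: [0.3, 0.5, 0.7]
finger_gap: 85.5
grip_force: 0.0
```

step_arm --targets '[[[0, 0, 0, 0, 0, 0], [0, 0, 0, 0, 0, 0], [0, 0, 0, 0, 0, 0]]]'

```text
time: 24.5
tool_pos: [571.4, -59.7, 133.3]
tcp_rot: [-180.0, -0.1, 156.8]
ft_force: [0.6, 0.1, -0.7]
finger_gap: 85.4
grip_force: 0.0
```

```bash
cat > bat.py <<'E'
from h import *
s=vision.snapshot("wrist"); im=s['img']; cv2.imwrite('pics/wb.png',im)
q=r.sense(); print(q['time'],q['tool_pos'],q['tcp_rot'])
hsv=cv2.cvtColor(im,cv2.COLOR_BGR2HSV)
m=(hsv[...,1]<75).astype(np.uint8); l=cv2.connectedComponents(m)[1]
x,y=proj(s,[[572.5,-60.5,28]])[0].astype(int); k=l[y,x]
c=max(cv2.findContours((l==k).astype(np.uint8),0,1)[0],key=cv2.contourArea); ap=cv2.approxPolyDP(cv2.convexHull(c),3,True).reshape(-1,2)
print((l==k).sum())
for a,b in zip(ap,onz(s,ap,28)[:,:2].round(1)): print(a,b)
a=np.radians(156.8);X=np.array([np.cos(a),np.sin(a)]);Y=np.array([-X[1],X[0]])
print([proj(s,[[*(np.array([572.5,-60.5])+X*i*30+Y*j*25),28]])[0].round(1).tolist() for i,j in ((1,-1),(1,1),(-1,1),(-1,-1))])
lb=cv2.connectedComponents(((hsv[...,2]>165)&(hsv[...,1]<60)).astype(np.uint8))[1]; 
if lb[y,x]: 
    P=onz(s,np.argwhere(lb==lb[y,x])[:,::-1],28)[:,:2].astype(np.float32); print('label',cv2.minAreaRect(P))
E
python3 bat.py
```

```text
24.55 [571.90737708 -59.34335822 134.07092981] [ 1.79992610e+02 -6.09511578e-02  1.56835073e+02]
5478
[223 156] [534.7 -67.4]
[285 158] [553.4 -27.5]
[288 165] [559.  -27.4]
[284 237] [611.1 -51. ]
[222 236] [591.5 -94.7]
[219 164] [538.8 -72.5]
[[288.1, 158.8], [217.9, 158.8], [220.6, 235.0], [285.5, 235.0]]
label ((571.5577392578125, -59.96603012084961), (25.742406845092773, 35.55818176269531), 66.38497161865234)
```

step_arm --targets '[[[1, -1, -35, 0, 0, 0], [1, -1, -65, 0, 0, 0], [1, -1, -90, 0, 0, 0], [1, -1, -102, 0, 0, 0], [1, -1, -105, 0, 0, 0], [1, -1, -105, 0, 0, 0]]]'

```text
time: 25.05
tool_pos: [573.1, -60.4, 29.4]
tcp_rot: [-180.0, -0.0, 156.9]
ft_force: [0.7, 0.3, 0.1]
finger_gap: 85.4
grip_force: 0.0
```

step_arm --targets '[[[0, 0, 0, 0, 0, 0], [0, 0, 0, 0, 0, 0], [0, 0, 0, 0, 0, 0], [0, 0, 0, 0, 0, 0], [0, 0, 0, 0, 0, 0], [0, 0, 0, 0, 0, 0]]]' --fingers 1 --newtons 45

```text
time: 25.55
tool_pos: [574.9, -61.5, 31.7]
tcp_rot: [179.9, 0.2, 156.8]
ft_force: [0.2, 0.5, 5.8]
finger_gap: 49.4
grip_force: 47.6
```

step_arm --targets '[[[0, 0, 30, 0, 0, 0], [0, 2, 65, 0, 0, -0.05], [-2, 20, 95, 0, 0, -0.15], [-4, 48, 100, 0, 0, -0.26], [-7, 82, 100, 0, 0, -0.37], [-10, 116, 100, 0, 0, -0.48], [-13, 150, 100, 0, 0, -0.59], [-16, 184, 100, 0, 0, -0.7], [-19, 218, 100, 0, 0, -0.81], [-22, 252, 100, 0, 0, -0.92], [-25, 286, 100, 0, 0, -1.02], [-28, 318, 100, 0, 0, -1.105]]]'

```text
time: 26.55
tool_pos: [545.1, 258.7, 130.4]
tcp_rot: [179.9, -0.0, 93.2]
ft_force: [0.6, 0.3, -1.7]
finger_gap: 49.0
grip_force: 47.6
```

step_arm --targets '[[[-2, 25, 0, 0, 0, 0], [-4, 48, 0, 0, 0, 0], [-5, 60, -20, 0, 0, 0], [-6, 62, -35, 0, 0, 0], [-6, 62, -40, 0, 0, 0], [-6, 62, -40, 0, 0, 0], [-6, 62, -40, 0, 0, 0]]]'

```text
time: 27.13
tool_pos: [539.4, 318.3, 89.8]
tcp_rot: [-180.0, 0.0, 93.5]
ft_force: [-0.3, 0.2, -1.0]
finger_gap: 48.9
grip_force: 47.6
```

```bash
python3 look.py w13 539.5,320,28 571,322,28 505,318,28 537,359,28
```

```text
27.1833 [539.98381611 318.41141036  90.57389934] [ 1.79934455e+02 -1.76494339e-02  9.34539469e+01] [ 0.36398367 -0.45994156 -1.45697215] 48.672292484947135 47.550053000450134
```

View pics/w13.png

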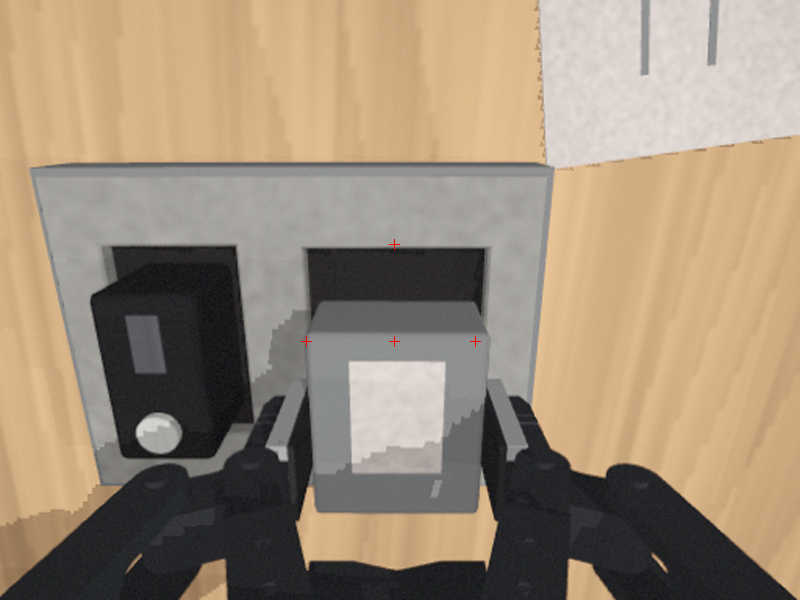

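The camera is seated in its recess, and the battery (centre 398) lines up with its own (305–490). Lowering and releasing.

step_arm --targets '[[[0, 1, -18, 0, 0, 0], [0, 1, -31, 0, 0, 0], [0, 1, -37, 0, 0, 0], [0, 1, -39, 0, 0, 0], [0, 1, -39, 0, 0, 0], [0, 1, -39, 0, 0, 0]]]'

```text
time: 27.68
tool_pos: [539.5, 319.4, 51.3]
tcp_rot: [-180.0, 0.0, 93.5]
ft_force: [-2.6, -2.8, 5.0]
finger_gap: 48.8
grip_force: 49.0
```

step_arm --targets '[[[0, 0, 0, 0, 0, 0], [0, 0, 0, 0, 0, 0], [0, 0, 0, 0, 0, 0], [0, 0, 0, 0, 0, 0], [0, 0, 25, 0, 0, 0], [0, 0, 60, 0, 0, 0], [0, 0, 95, 0, 0, 0], [0, 0, 120, 0, 0, 0], [0, 0, 120, 0, 0, 0], [0, 0, 120, 0, 0, 0]]]' --fingers -0.6

```text
time: 28.52
tool_pos: [540.7, 320.6, 173.1]
tcp_rot: [179.7, -0.1, 93.5]
ft_force: [-0.0, 0.4, -0.5]
finger_gap: 68.1
grip_force: 0.0
```

```bash
python3 - <<'E'
from h import *
q=r.sense(); print(q['time'],q['tool_pos'],q['finger_gap'])
s=vision.snapshot("wrist"); hsv=cv2.cvtColor(s['img'],cv2.COLOR_BGR2HSV)
lb=cv2.connectedComponents(((hsv[...,2]>180)&(hsv[...,1]<60)).astype(np.uint8))[1]
x,y=proj(s,[[539.5,320,48]])[0].astype(int); k=lb[y,x]; print(k,(lb==k).sum())
for z in (48,56):
    P=onz(s,np.argwhere(lb==k)[:,::-1],z)[:,:2].astype(np.float32); print(z,cv2.minAreaRect(P))
E
```

```text
28.5167 [540.72039647 320.55775327 173.14291676] 68.09101152935087
3 1405
48 ((540.2303466796875, 323.442626953125), (26.076128005981445, 35.06241226196289), 3.3977811336517334)
56 ((540.0877685546875, 326.01007080078125), (25.22970962524414, 33.92434310913086), 3.3977909088134766)
```

The label size fits z 48 (26.1x35.1 mm, against 25.7x35.6 when it lay on the table) and contact came at pick height plus 20, so the battery is flat in its recess. Handing in.

```bash
python3 -c "
from bench import r
print(r.hand_in())"
```

```text
the job is handed in; nothing more can be done
None
```

I made up both kits and handed the job in at about 28.5 s: tube, cup and bottle are in the three-recess tray, camera and battery in the two-recess tray, each checked as seated (the battery by measurements only, not a picture), and the tape roll and amber jar were left alone.

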